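# Lift the cast bracket out of its mould and hold it level over the inspection camera

## Robot

A 6-joint arm with a two-finger parallel gripper is mounted at the origin on a cart in front of the work surface, level with it; the furniture and walls round the work are solid. World frame = base frame: x ahead of the robot, y to its left, z up, the work surface at z = 0. Lengths are in m, angles in degrees, forces in N, time in s.
With the tool pointing down it reaches from about 0.375 to 0.9 m from the base axis. Payload 3.1 kg.
Tool frame: the origin (TCP) lies on the centre line of the jaws, within the pads' length; the fingertips stand 25 mm ahead of it and the grasp point (between the pads) lies 6 mm ahead of it; y points along the fingers, x is the direction in which the jaws open and shut, and the axes are right-handed (so a half turn about y gives the same grasp; the last joint's range is limited). The gripper opens to 87 mm and grips with 3 to 60 N. Pads are 19 mm wide; open, the fingers measure 117 mm over their backs; the gripper's body (75 mm by 190 mm) begins 51 mm behind the grasp point.
Start: joints at [59.215, 30.224, 82.088, -0, 67.689, -10.227], TCP at [0.219, 0.585, 0.248] pointing down, gripper open.
Joint ranges: [-176.69, 176.69], [-43.24, 126.21], [12.49, 139.97], [-82, 262], [0, 151.66], [-163.58, 163.58]. Speed limits (degrees/s): [159.86, 159.86, 180, 180, 180, 180].

## Interface

Orientations are given as a 3x3 rotation matrix whose columns are the frame's x, y, z axes.
In Python, from rig import * gives the robot as it stands.
- The arm moves only by the tool play_rows, never from a script. Its argument "commands" is a list of rows, each a list of 2 entries, a list of its own where there are three numbers: the shift along the world's x, y, z in m, then the turn, a rotation vector about the world's x, y, z in rad. A call has 1 to 10 rows; each row is the pose to reach, as a shift and turn from the pose commanded when the call began; what a row does not reach only later rows make up. A row lasts 1/8 s, in which the tool goes at most 62.5 mm and 10.7 degrees, less where a joint would pass 70% of its speed; a pose out of reach is approached as far as the arm can. A call with a gripper value outside its range is refused whole. "gripper" is the finger opening in m, from 0 to 0.087, set as the call begins (left out, the last holds). The fingers move at their own pace and stop on an object; the grip force is fixed at half the most. Time passes only in rows, so rows that repeat a pose let the fingers close. It gives the time, the measured TCP pose, the force and the opening at its end, in the units of the state.
- read_state(): the state, without advancing time (a new reading comes with each control period).
- capture(name): name is "scene" or "side" or "wrist"; returns a dict with "frame" (384x512x3 uint8, red, green, blue), "depth" (384x512 float32, m along the optical axis (not along the pixel's ray), 0 where there is no reading), "mtx" (3x3 intrinsics, pixels), "cam_to_world" (4x4, takes a point from camera to world coordinates); the wrist camera has in their place "hand_eye" (4x4, takes a point from camera to tool coordinates, whose origin is the TCP and whose axes are the tool frame's). Camera axes: x right, y down, z forward; pixel columns grow to the right and rows downward; lengths in m; the calibration is good to about 2 mm. The wrist camera is an equidistant fisheye: a pixel r from the principal point sees the ray r / f radians off the axis. A picture is of the moment at which its call begins: read the wrist's pose just before it.
- hand_in(): hands the job in, once; it reports no verdict.
The state is a dict: "time_s": time; "joint_positions": joint angles; "qvel": joint speeds; "tau": joint torques, N m; "position": TCP position; "tcp_rot": TCP orientation; "force": force on the tool from outside, world axes, zero at the start; "moment": the same for the moment, N m; "opening": opening from 0.0 (shut) to 1.0 (fully open).
Only numpy, scipy, OpenCV 4.12 (cv2) and the standard library are available. Lean on these libraries where they do the work, as an engineer would, in place of code of your own. Each camera call takes 0.05 s, during which the arm holds its last target. There are 200 camera calls.

## Task

Lift the cast aluminium bracket straight up out of the open mould, without tipping it, then carry it over the blue inspection camera that lies face up on the bench. Finish while still holding it there: centred over the glass window, level, its long side in line with the window's long side, its underside about 10 cm above the glass, steady in the gripper and with nothing else carrying it. Do not touch the camera, and leave the jar, the tape roll and the small weight where they stand.

Things in the scene. Friction and masses are not known exactly. Their poses are not given: they have to be found in the camera images.
- bracket_rib (a point): loose cast aluminium bracket, 0.2 to 0.4 kg: foot 96 x 56 x 14 mm, on it lengthwise an upright rib 56 long, 14 thick, 42 mm high. Point: middle of the rib, over the centre of mass, 35 mm above the foot's underside, 21 below the rib's top. x along rib and long side, y across the 14 mm, z up. It starts with its foot in the mould cavity; the rib stands 40 mm above the mould's top face
- mould_top (a point): fixed lower half of a dark steel casting mould, 160 (x) x 110 (y) x 46 mm. Point: centre of its flat top face, 46 mm above the bench; z up. The open cavity in its middle is 101 x 61 mm, 16 deep, with upright walls (2.5 mm play round the bracket's foot). Two guide pins, 12 mm across, stand 12 mm above the top face at (+66, +42) and (-66, -42) mm
- window (a point): the fixed inspection camera, a blue box 150 (x) x 110 (y) x 38 mm lying face up with a glass window about 110 x 70 mm in its top. This point is the centre of the glass, 38 mm above the bench; x runs along the window's long side, z up
- sample_jar: bystander: white jar with yellow lid, 68 mm across, 73 mm high; origin at the centre of its underside
- tape_roll: bystander: roll of brown packing tape lying flat, 102 mm across, 48 mm high; origin at the centre of its underside
- small_weight: bystander: grey calibration weight with a knob, 29 mm across, 49 mm high; origin at the centre of its underside
Not all that is in view belongs to the job. There is more than one size of the part that bears bracket_rib; the job needs the larger.

How it is judged:
By the outcome, as a careful person would: the job done as asked, in the order asked, and still so for the second after the job is handed in, while the arm keeps its last pose, push and grip.
It also fails if it takes over 42 s, if anything falls off the work surface, if the arm or the gripper's body presses on something with over 40 N, if the wrist force passes 120 N, or if a joint passes its speed limit or range.

## Working session

There is one attempt and no reset: what is moved stays moved. The work goes in short steps, Python scripts to look and compute and a tool call to move; the robot and the scene stay as the last step left them, time stands still between calls to the robot, and variables do not carry over. Pictures are saved under pics/ and viewed, about 8 in all and at most 12, crops included, and the job is handed in when it is done.

Besides the shell and the picture viewer there is one more tool, called after "Emit:" as name(argument=value, ...) on one line, values as JSON. play_rows: Moves the arm, as the interface text tells. Its arguments: {"type":"object","properties":{"commands":{"type":"array"},"gripper":{"type":"number"}},"required":["commands"]}

```bash
mkdir -p pics; python3 - <<'E'
from rig import *
import cv2,numpy as np
s=read_state();print(s)
ims=[]
for n in("scene","side","wrist"):
    c=capture(n);np.savez(f"{n}0.npz",**c);ims.append(c["frame"])
    print(n,c["mtx"].round(1).tolist(),(c["cam_to_world"] if "cam_to_world" in c else c["hand_eye"]).round(3).tolist())
    cv2.imwrite(f"pics/{n}0.png",c["frame"][:,:,::-1])
E
```

```text
{'time_s': 0.0, 'joint_positions': array([ 5.92162864e+01,  3.02780571e+01,  8.21572504e+01, -1.69198265e-04,
        6.76879495e+01, -1.02268583e+01]), 'qvel': array([ 0.01630199, -0.02357316,  0.02015994, -0.0198879 ,  0.13604765,
       -0.00036441]), 'tau': array([ 3.33299913e-04, -4.40041924e+01, -1.76590794e+01,  6.34123106e-02,
        5.82697929e-02, -1.81341043e-04]), 'position': array([0.21907472, 0.58461953, 0.24657652]), 'tcp_rot': array([[ 3.51134465e-01, -1.09865467e-03, -9.36324399e-01],
       [ 9.36322649e-01, -1.84954000e-03,  3.51135979e-01],
       [-2.11754661e-03, -9.99997686e-01,  3.79258009e-04]]), 'force': array([ 0.01119721, -0.50368604, -0.40105649]), 'moment': array([ 0.032475  , -0.06473462,  0.04937209]), 'opening': 0.9988473860283655}
scene [[475.2, 0.0, 249.1], [0.0, 475.2, 193.3], [0.0, 0.0, 1.0]] [[0.788, -0.245, 0.565, -0.365], [-0.616, -0.322, 0.719, -1.171], [0.006, -0.914, -0.405, 0.714], [0.0, 0.0, 0.0, 1.0]]
side [[403.2, 0.0, 257.1], [0.0, 403.2, 194.3], [0.0, 0.0, 1.0]] [[0.935, -0.153, 0.321, 0.127], [-0.355, -0.37, 0.858, -1.026], [-0.012, -0.916, -0.4, 0.529], [0.0, 0.0, 0.0, 1.0]]
wrist [[297.3, 0.0, 255.2], [0.0, 297.3, 190.3], [0.0, 0.0, 1.0]] [[1.0, 0.001, -0.0, 0.001], [0.001, -0.303, 0.953, -0.136], [0.0, -0.953, -0.303, 0.083], [0.0, 0.0, 0.0, 1.0]]
```

View pics/scene0.png

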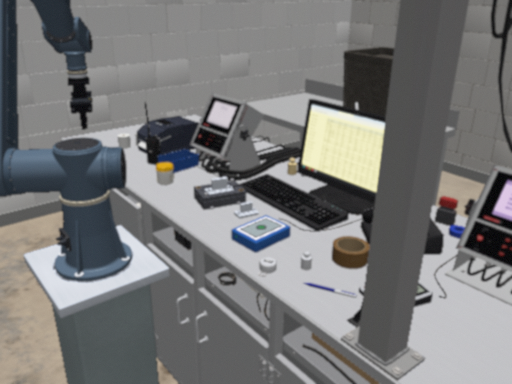

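View pics/side0.png

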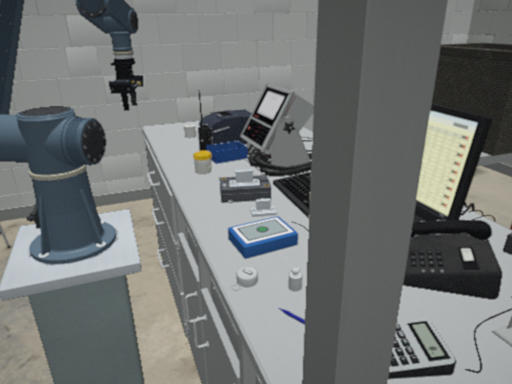

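View pics/wrist0.png

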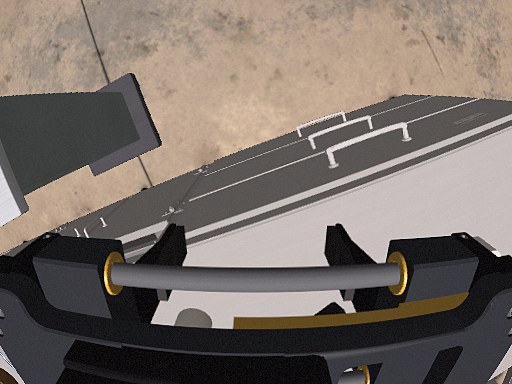

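Scene view: a bracket stands in the dark mould (220,190), a smaller loose bracket lies on the bench at (246,210), and the blue camera is at (261,231). The jar is at (165,173), the tape at (351,252) and the weight at (306,261). The one in the mould fits the description (foot in cavity, larger). I'll confirm that in a crop and locate them roughly by depth.

```bash
cat > h.py <<'E'
import numpy as np,cv2
def world(c,T=None):
    K=c["mtx"];v,u=np.mgrid[:384,:512];d=c["depth"]
    P=np.stack([(u-K[0,2])/K[0,0]*d,(v-K[1,2])/K[1,1]*d,d],-1)
    T=c["cam_to_world"]; return P@T[:3,:3].T+T[:3,3]
def ray_plane(c,uv,z):
    K=c["mtx"];T=c["cam_to_world"];uv=np.atleast_2d(uv).astype(float)
    r=np.c_[(uv-K[[0,1],[2,2]])/K[0,0],np.ones(len(uv))]@T[:3,:3].T
    return T[:3,3]+r*((z-T[2,3])/r[:,2])[:,None]
def rect(P):
    (c,(w,h),a)=cv2.minAreaRect((np.asarray(P)[:,:2]*1000).astype(np.float32))
    if w<h:w,h,a=h,w,a+90
    return np.round([*c,w,h,(a+90)%180-90],1)
E
python3 - <<'E'
from h import *
out=[]
for n,roi in(("scene",(180,160,130,100)),("side",(190,150,130,110))):
    c=dict(np.load(n+"0.npz"));W=world(c);x,y,w,h=roi
    f=c["frame"];out.append(cv2.resize(f[y:y+h,x:x+w,::-1],(390,330),interpolation=cv2.INTER_CUBIC))
    z=W[...,2];hsv=cv2.cvtColor(f,cv2.COLOR_RGB2HSV)
    R=np.zeros(z.shape,bool);R[y:y+h,x:x+w]=1
    # top faces
    m=R&(abs(z-.046)<.006)&(hsv[...,2]<130)&(hsv[...,1]<90)
    def big(m):
        k,l,s,_=cv2.connectedComponentsWithStats(m.astype(np.uint8));return l==1+np.argmax(s[1:,4])
    m=big(m);print(n,"mould",m.sum(),rect(W[m]),W[m][:,2].mean())
    m=R&(abs(z-.086)<.006);m=big(m);print("rib top",m.sum(),rect(W[m]),W[m][:,2].mean())
    m=R&(hsv[...,0]>100)&(hsv[...,0]<125)&(hsv[...,1]>120);m=big(cv2.morphologyEx(m.astype(np.uint8),cv2.MORPH_CLOSE,np.ones((15,15)))>0)&(abs(z-.038)<.008)
    print("cam top",m.sum(),rect(W[m]),W[m][:,2].mean())
    print("bench z",np.median(z[R&(abs(z)<.015)]))
cv2.imwrite("pics/crop1.png",np.hstack(out))
E
```

```text
scene mould 287 [512.1 115.1 163.9 119.1 -15.7] 0.04262492588621646
rib top 31 [866.3  55.2  50.   16.4  86.7] 0.08539199526370524
cam top 181 [ 430.5 -225.2  168.1   88.3  -30.1] 0.0334948337641677
bench z -0.0034394284450565693
side mould 387 [510.4 116.9 156.7 112.3 -15. ] 0.04513975800010025
rib top 54 [512.1 117.5  54.4  16.3 -15.1] 0.08387491685147125
cam top 369 [ 449.6 -193.7  143.1  102.5    4.2] 0.03556687774870806
bench z -0.000404038430198872
```

View pics/crop1.png

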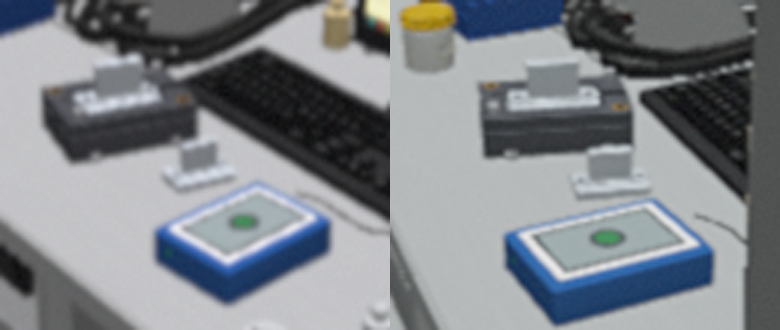

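Both crops show the same thing: the larger bracket sits in the mould with its foot in the cavity, and the smaller one lies free on the bench between mould and camera. Mould and rib agree at (0.511, 0.117), yaw −15°, rib top z≈0.085. Next I check for tall obstacles along the route and measure the camera window.

```bash
python3 - <<'E'
from h import *
for n in("scene","side"):
    c=dict(np.load(n+"0.npz"));W=world(c);f=c["frame"]
    ok=(c["depth"]>0)&(W[...,0]>.25)&(W[...,0]<.95)&(W[...,1]>-.5)&(W[...,1]<.75)
    q=W[ok];H=np.zeros((7,13))
    for p in q:
        i,j=int((p[0]-.25)/.1),int((p[1]+.5)/.1)
        if i<7 and j<13:H[i,j]=max(H[i,j],p[2])
    print(n,"cols y -.5..+.7, rows x .25..");print((H*100).round().astype(int))
    # glass+white: low-sat region inside the blue top
    hsv=cv2.cvtColor(f,cv2.COLOR_RGB2HSV)
    x,y,w,h=(225,205,75,55) if n=="scene" else (222,210,82,55)
    b=((hsv[...,0]>100)&(hsv[...,0]<128)&(hsv[...,1]>120)).astype(np.uint8)
    s=np.zeros_like(b);s[y:y+h,x:x+w]=b[y:y+h,x:x+w]
    cs,hi=cv2.findContours(s,cv2.RETR_CCOMP,cv2.CHAIN_APPROX_NONE)
    k=max((i for i in range(len(cs)) if hi[0][i][3]>=0),key=lambda i:cv2.contourArea(cs[i]))
    print("white frame",rect(ray_plane(c,cs[k][:,0],.038)))
    M=np.zeros_like(b);cv2.drawContours(M,cs,k,1,-1)
    g=((f.min(-1)<205)&(M>0)).astype(np.uint8)
    g=cv2.morphologyEx(cv2.erode(M,np.ones((3,3)))&g,cv2.MORPH_CLOSE,np.ones((3,3)))
    c2=max(cv2.findContours(g,0,cv2.CHAIN_APPROX_NONE)[0],key=cv2.contourArea)
    print("glass",rect(ray_plane(c,c2[:,0],.038)))
    green=(hsv[...,1]>60)&(hsv[...,0]>40)&(hsv[...,0]<90)&(M>0)
    v,u=np.nonzero(green);print("green",len(u),ray_plane(c,[u.mean(),v.mean()],.038).round(4))
E
```

```text
scene cols y -.5..+.7, rows x .25..
[[ 0  2  0  0  0  0  0  0  0  0 57 33  0]
 [ 4  5  4  4  0  6  5  0  7  7  0  0  0]
 [ 5  5  4  4  4  5  9  0  7  7 12 26 12]
 [ 5  5  2  2  2  5  6  9 12 12 11 13 13]
 [ 3  8  3  3  3  3  3 27 28 28 28 13 13]
 [ 0  8  3  3  3  3  3 29 29 29 29 12 13]
 [ 0  0 32 32 32 32  6 22 23  1  0  0  0]]
white frame [ 356.  -192.5   17.4    7.8   79.2]Traceback (most recent call last):
  File "<stdin>", line 21, in <module>
ValueError: max() iterable argument is empty
```

Tall items (about 28 cm) stand only at x>0.65, and the straight path stays clear of them. I'll move above the bracket now and measure the window with the wrist camera later.

Emit:
play_rows(commands=[[[0.012, -0.019, 0], [0, 0, 0.005]], [[0.04, -0.064, 0], [0, 0, 0.015]], [[0.07, -0.112, 0], [0, 0, 0.025]], [[0.1, -0.16, 0], [0, 0, 0.035]], [[0.13, -0.208, 0], [0, 0, 0.045]], [[0.16, -0.256, 0], [0, 0, 0.055]], [[0.19, -0.304, 0], [0, 0, 0.065]], [[0.22, -0.352, 0], [0, 0, 0.075]], [[0.25, -0.4, 0], [0, 0, 0.085]], [[0.275, -0.441, 0], [0, 0, 0.095]]])

```text
time_s: 1.4
position: [0.4954, 0.1422, 0.2475]
tcp_rot: [[0.261, 0.0, -0.965], [0.965, 0.0, 0.261], [0.0, -1.0, -0.0]]
force: [-0.4, -0.3, 1.0]
opening: 1.003
```

Emit:
play_rows(commands=[[[0.012, -0.019, 0], [0, 0, 0.004]], [[0.017, -0.027, 0], [0, 0, 0.004]], [[0.017, -0.027, 0], [0, 0, 0.004]], [[0.017, -0.027, 0], [0, 0, 0.004]]])

```text
time_s: 1.9
position: [0.5106, 0.1181, 0.2474]
tcp_rot: [[0.256, -0.001, -0.967], [0.967, 0.0, 0.256], [0.0, -1.0, 0.001]]
force: [0.0, -0.9, 0.1]
opening: 0.999
```

```bash
cat >> h.py <<'E'
def wcast(c,s,uv,z):
    K=c["mtx"];uv=np.atleast_2d(uv).astype(float);d=(uv-K[[0,1],[2,2]])/K[0,0]
    r=np.linalg.norm(d,axis=1)+1e-9
    a=np.c_[d*(np.sin(r)/r)[:,None],np.cos(r)]
    T=np.eye(4);T[:3,:3]=s["tcp_rot"];T[:3,3]=s["position"];T=T@c["hand_eye"]
    a=a@T[:3,:3].T;return T[:3,3]+a*((z-T[2,3])/a[:,2])[:,None]
E
python3 - <<'E'
from rig import *
from h import *
import pickle
s=read_state();c=capture("wrist");pickle.dump((s,c),open("w1.pkl","wb"))
print(s["time_s"],s["position"],s["tcp_rot"].round(3).tolist())
cv2.imwrite("pics/w1.png",c["frame"][:,:,::-1])
E
```

```text
1.9 [0.51057555 0.11814449 0.24743341] [[0.256, -0.001, -0.967], [0.967, 0.0, 0.256], [0.0, -1.0, 0.001]]
```

View pics/w1.png

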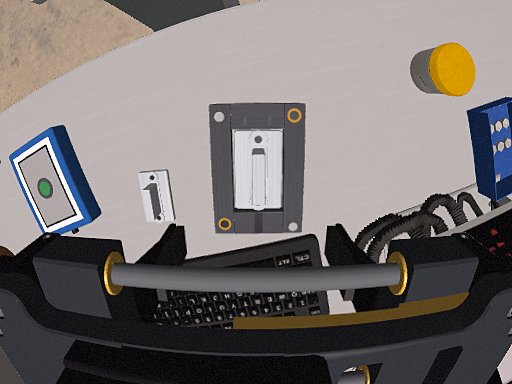

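The wrist view shows the mould centred with the bracket foot at x 233–283, y 129–210 and the rib at (259,180). The gold pins are at (294,115) and (225,224). The window is at left (45,187), the small bracket at (156,195) and the jar at (445,70). Now the measurements.

```bash
python3 - <<'E'
from h import *
import pickle
s,c=pickle.load(open("w1.pkl","rb"));f=c["frame"];g=f.min(-1);hsv=cv2.cvtColor(f,cv2.COLOR_RGB2HSV)
def comp(m,seed):
    n,l=cv2.connectedComponents(m.astype(np.uint8));return l==l[seed[1],seed[0]]
def cont(m): return max(cv2.findContours(m.astype(np.uint8),0,cv2.CHAIN_APPROX_NONE)[0],key=cv2.contourArea)[:,0]
m=np.zeros(g.shape,np.uint8);m[122:216,226:290]=(g[122:216,226:290]>130)
print("foot z.044",rect(wcast(c,s,cont(m),.044)))
d=np.zeros(g.shape,bool);d[95:240,200:312]=g[95:240,200:312]<110
d=cv2.morphologyEx(d.astype(np.uint8),cv2.MORPH_OPEN,np.ones((5,5)))
print("mould(all)",rect(wcast(c,s,cont(d),.046)))
gold=(hsv[...,0]>10)&(hsv[...,0]<28)&(hsv[...,1]>150)
for (u,v) in((294,115),(225,224)):
    a=np.argwhere(gold[v-12:v+13,u-12:u+13])[:,::-1]+[u-12,v-12]
    (e,sz,_)=cv2.minAreaRect(a.astype(np.float32));print("pin",e,sz,wcast(c,s,e,.046).round(4))
# blue & window
b=np.zeros(g.shape,np.uint8);b[120:240,0:105]=((hsv[...,0]>100)&(hsv[...,0]<128)&(hsv[...,1]>120))[120:240,0:105]
cs,hi=cv2.findContours(b,cv2.RETR_CCOMP,cv2.CHAIN_APPROX_NONE)
k=max((i for i in range(len(cs)) if hi[0][i][3]>=0),key=lambda i:cv2.contourArea(cs[i]))
print("white frame",rect(wcast(c,s,cs[k][:,0],.038)))
M=np.zeros_like(b);cv2.drawContours(M,cs,k,1,-1);
gl=cv2.erode(M,np.ones((3,3)))&(g<200);print("glass",rect(wcast(c,s,cont(gl),.038)))
gr=(M>0)&(hsv[...,1]>80)&(hsv[...,0]>40)&(hsv[...,0]<90)
v,u=np.nonzero(gr);print("green",len(u),wcast(c,s,[u.mean(),v.mean()],.038).round(4))
for n,box in(("scene",0),("side",0)):
    pass
# rib top: grey profile
print(g[175,228:290].tolist());print(g[135:220,259].tolist())
x,y=205,98;cv2.imwrite("pics/c2.png",cv2.resize(f[y:y+140,x:x+105,::-1],None,fx=4,fy=4,interpolation=cv2.INTER_CUBIC))
E
```

```text
foot z.044 [511.8 121.3  99.2  57.8 -13.9]
mould(all) [511.7 121.3 158.2 108.6 -14.3]
pin (294.0000305175781, 115.0000228881836) (12.727920532226562, 12.727922439575195) [[0.4588 0.1779 0.046 ]]
pin (224.5, 223.5) (11.0, 11.0) [[0.5661 0.0646 0.046 ]]Traceback (most recent call last):
  File "<stdin>", line 19, in <module>
ValueError: max() iterable argument is empty
```

```bash
python3 - <<'E'
from h import *
import pickle
s,c=pickle.load(open("w1.pkl","rb"));f=c["frame"]
def win(c,cast,seed,nm):
    f=c["frame"];hsv=cv2.cvtColor(f,cv2.COLOR_RGB2HSV)
    g=f.min(-1);wh=(g>(215)).astype(np.uint8)
    u,v=seed;L=g[v-4:v+5,u-20:u+21];print(nm,"row",g[v,max(0,u-40):u+45].tolist())
    gr=((hsv[...,1]>60)&(hsv[...,0]>40)&(hsv[...,0]<90));B=np.zeros_like(gr);B[v-12:v+13,u-15:u+16]=1
    y,x=np.nonzero(gr&B);print("green",len(x),x.mean(),y.mean(),cast([x.mean(),y.mean()]).round(4))
win(c,lambda p:wcast(c,s,p,.038),(45,187),"wrist")
for n,sd in(("scene",(261,228)),("side",(262,229))):
    k=dict(np.load(n+"0.npz"));win(k,lambda p:ray_plane(k,p,.038),sd,n)
a=cv2.resize(f[95:238,200:312,::-1],None,fx=3.5,fy=3.5,interpolation=cv2.INTER_CUBIC)
b=cv2.resize(f[118:240,0:110,::-1],(int(110*3.5),a.shape[0]),interpolation=cv2.INTER_CUBIC)
cv2.imwrite("pics/c2.png",np.hstack([a,b]))
E
```

```text
wrist row [175, 180, 178, 178, 182, 176, 181, 180, 178, 179, 179, 178, 177, 176, 181, 181, 24, 27, 5, 244, 252, 255, 245, 20, 167, 170, 164, 164, 165, 164, 170, 173, 113, 69, 74, 66, 64, 68, 66, 63, 66, 66, 67, 70, 68, 74, 69, 97, 177, 171, 165, 166, 166, 169, 169, 173, 180, 93, 10, 255, 255, 248, 249, 250, 23, 38, 39, 39, 46, 45, 37, 37, 27, 17, 21, 23, 23, 15, 12, 21, 13, 22, 22, 0, 25]
green 122 44.40983606557377 187.97540983606558 [[ 0.4537 -0.187   0.038 ]]
scene row [196, 195, 195, 196, 195, 196, 196, 195, 196, 192, 183, 168, 149, 129, 124, 150, 188, 219, 225, 207, 185, 176, 170, 164, 161, 164, 165, 164, 166, 164, 164, 165, 165, 163, 154, 135, 110, 96, 88, 86, 87, 88, 93, 103, 123, 146, 162, 164, 165, 163, 158, 157, 153, 160, 177, 199, 217, 224, 214, 191, 163, 131, 99, 73, 54, 45, 39, 43, 81, 141, 183, 195, 196, 195, 193, 188, 180, 168, 154, 152, 161, 167, 176, 186, 190]
green 20 260.8 226.75 [[ 0.4516 -0.1902  0.038 ]]
side row [182, 183, 182, 184, 180, 156, 94, 48, 49, 54, 87, 149, 202, 224, 218, 183, 131, 117, 146, 160, 163, 162, 161, 162, 160, 161, 161, 160, 161, 160, 160, 161, 161, 156, 134, 95, 80, 74, 71, 73, 73, 73, 72, 72, 81, 94, 127, 154, 160, 161, 160, 160, 161, 161, 161, 161, 162, 161, 162, 162, 161, 160, 152, 142, 152, 190, 217, 219, 197, 152, 100, 104, 150, 177, 184, 183, 183, 183, 181, 181, 184, 183, 176, 155, 128]
green 31 262.0 228.67741935483872 [[ 0.4539 -0.1831  0.038 ]]
```

View pics/c2.png

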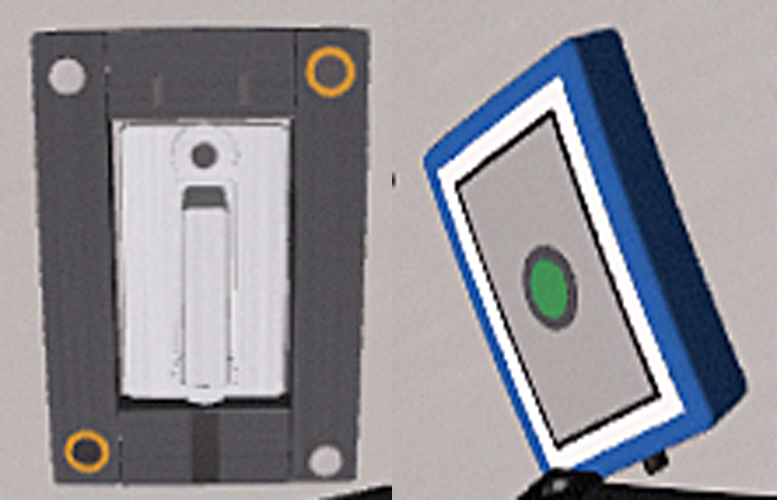

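The crop confirms it: the foot sits flat in the cavity and the rib top spans px x 252–265, y 154–206. The window has a white frame, black outline and green dot. I'll cast those.

```bash
python3 - <<'E'
from h import *
import pickle
s,c=pickle.load(open("w1.pkl","rb"));f=c["frame"];g=f.min(-1)
q=[[252.3,154.6],[265.3,154.6],[264.8,206],[253.2,206]]
P=wcast(c,s,q,.086);print("rib",rect(P),P.mean(0))
w=np.zeros(g.shape,np.uint8);w[118:240,0:105]=g[118:240,0:105]>225
n,l,st,_=cv2.connectedComponentsWithStats(w);k=1+np.argmax(st[1:,4]);w=(l==k).astype(np.uint8)
cs,hi=cv2.findContours(w,cv2.RETR_CCOMP,cv2.CHAIN_APPROX_NONE)
for i in range(len(cs)):
    if cv2.contourArea(cs[i])>300:print("outer" if hi[0][i][3]<0 else "inner",rect(wcast(c,s,cs[i][:,0],.038)),cs[i][:,0].min(0),cs[i][:,0].max(0))
for n in("scene","side"):
    k=dict(np.load(n+"0.npz"));x,y,ww,h=(225,205,75,55) if n=="scene" else (222,210,82,55)
    G=k["frame"].min(-1);w=np.zeros(G.shape,np.uint8);w[y:y+h,x:x+ww]=G[y:y+h,x:x+ww]>(200)
    hsv=cv2.cvtColor(k["frame"],cv2.COLOR_RGB2HSV)
    b=((hsv[...,0]>100)&(hsv[...,0]<128)&(hsv[...,1]>120)).astype(np.uint8);B=b*0;B[y:y+h,x:x+ww]=b[y:y+h,x:x+ww]
    nn,l,st,_=cv2.connectedComponentsWithStats(w);w=(l==1+np.argmax(st[1:,4])).astype(np.uint8)
    cc=np.vstack([i[:,0] for i in cv2.findContours(w,0,2)[0]]);print(n,"white",rect(ray_plane(k,cc,.038)))
E
```

```text
rib [512.8 122.1  55.7  13.2 -14.7] [0.51280656 0.12222471 0.086     ]
outer [ 453.7 -185.7  127.7   87.7    4.8] [ 13 137] [ 82 231]
inner [ 453.6 -186.   115.2   77.3    4.8] [ 17 143] [ 77 228]
scene white [ 448.6 -193.1  123.    85.5    4.6]
side white [ 453.1 -186.4  126.5   85.3    4.8]
```

The sizes fit (rib 55.7×13.2, frame 128×88). Rib centre is (0.5128, 0.122), yaw −14.7°; window is (0.4537, −0.186), yaw +4.8°. I'll lower to just above the rib and take one closer look.

Emit:
play_rows(commands=[[[0.002, 0.0035, -0.02], [0, 0, 0]], [[0.002, 0.0035, -0.055], [0, 0, 0]], [[0.002, 0.0035, -0.085], [0, 0, 0]], [[0.002, 0.0035, -0.108], [0, 0, 0]], [[0.002, 0.0035, -0.115], [0, 0, 0]], [[0.002, 0.0035, -0.115], [0, 0, 0]], [[0.002, 0.0035, -0.115], [0, 0, 0]]])

```text
time_s: 2.82
position: [0.5141, 0.121, 0.1335]
tcp_rot: [[0.256, 0.002, -0.967], [0.967, 0.0, 0.256], [0.001, -1.0, -0.002]]
force: [-0.1, -0.6, -0.5]
opening: 0.999
```

```bash
python3 - <<'E'
from rig import *
from h import *
import pickle
s=read_state();c=capture("wrist");pickle.dump((s,c),open("w2.pkl","wb"))
f=c["frame"];print(s["position"],s["force"])
cv2.imwrite("pics/w2.png",cv2.resize(f[60:330,130:390,::-1],None,fx=2.2,fy=2.2,interpolation=cv2.INTER_CUBIC))
E
```

```text
[0.51408422 0.12095979 0.13352626] [-0.12771266 -0.56632327 -0.53557141]
```

View pics/w2.png

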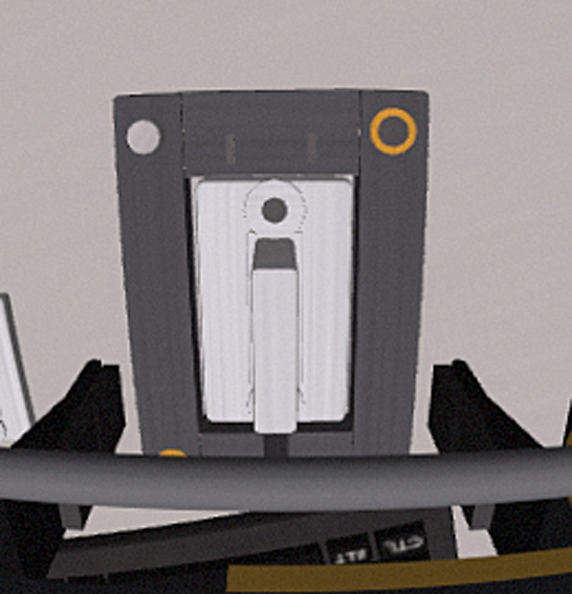

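The rib top spans crop (252–299, 268–433) between the open fingers, with both fingers well clear.

```bash
python3 - <<'E'
from h import *
import pickle
s,c=pickle.load(open("w2.pkl","rb"))
q=np.array([[252,268],[299,268],[298,433],[256,433]])/2.2+[130,60]
P=wcast(c,s,q,.086);print(rect(P),P.mean(0))
d=P.mean(0)-s["position"];R=s["tcp_rot"];print("in tool",(R.T@d).round(4))
E
```

```text
[511.7 122.6  55.5  13.7 -14.4] [0.51175667 0.12260382 0.086     ]
in tool [0.001  0.0475 0.0028]
```

Emit:
play_rows(commands=[[[-0.002, 0.0015, -0.01], [0, 0, 0.004]], [[-0.002, 0.0015, -0.03], [0, 0, 0.004]], [[-0.002, 0.0015, -0.047], [0, 0, 0.004]], [[-0.002, 0.0015, -0.0565], [0, 0, 0.004]], [[-0.002, 0.0015, -0.0565], [0, 0, 0.004]], [[-0.002, 0.0015, -0.0565], [0, 0, 0.004]]], gripper=0.06)

```text
time_s: 3.62
position: [0.5118, 0.1222, 0.0764]
tcp_rot: [[0.253, 0.001, -0.967], [0.967, 0.0, 0.253], [0.0, -1.0, -0.001]]
force: [-0.1, 1.2, 0.5]
opening: 0.693
```

Emit:
play_rows(commands=[[[0, 0, 0], [0, 0, 0]], [[0, 0, 0], [0, 0, 0]], [[0, 0, 0], [0, 0, 0]], [[0, 0, 0], [0, 0, 0]], [[0, 0, 0], [0, 0, 0]], [[0, 0, 0], [0, 0, 0]], [[0, 0, 0], [0, 0, 0]], [[0, 0, 0], [0, 0, 0]]], gripper=0.0)

```text
time_s: 4.62
position: [0.5114, 0.1221, 0.0761]
tcp_rot: [[0.253, -0.0, -0.967], [0.967, -0.0, 0.253], [-0.0, -1.0, 0.0]]
force: [-1.0, -1.1, 1.4]
opening: 0.157
```

The fingers stopped at 13.7 mm, which matches the rib. Lifting straight up, slowly at first.

Emit:
play_rows(commands=[[[0, 0, 0.003], [0, 0, 0]], [[0, 0, 0.007], [0, 0, 0]], [[0, 0, 0.012], [0, 0, 0]], [[0, 0, 0.017], [0, 0, 0]], [[0, 0, 0.024], [0, 0, 0]], [[0, 0, 0.034], [0, 0, 0]], [[0, 0, 0.045], [0, 0, 0]], [[0, 0, 0.055], [0, 0, 0]], [[0, 0, 0.06], [0, 0, 0]], [[0, 0, 0.06], [0, 0, 0]]])

```text
time_s: 5.88
position: [0.5117, 0.1222, 0.1365]
tcp_rot: [[0.253, 0.001, -0.967], [0.967, 0.0, 0.253], [0.0, -1.0, -0.001]]
force: [0.0, -0.1, -3.2]
opening: 0.156
```

```bash
python3 - <<'E'
from rig import *
from h import *
import pickle
s=read_state();c=capture("wrist");k=capture("side");pickle.dump((s,c),open("w3.pkl","wb"))
f=c["frame"];print(s["position"],s["force"],s["opening"])
a=cv2.resize(f[80:330,130:390,::-1],(416,400),interpolation=cv2.INTER_CUBIC)
b=cv2.resize(k["frame"][110:230,190:304,::-1],(380,400),interpolation=cv2.INTER_CUBIC)
cv2.imwrite("pics/w3.png",np.hstack([a,b]))
E
```

```text
[0.51165194 0.12222034 0.13654035] [ 0.0095673  -0.08692734 -3.200204  ] 0.15640826316977266
```

View pics/w3.png

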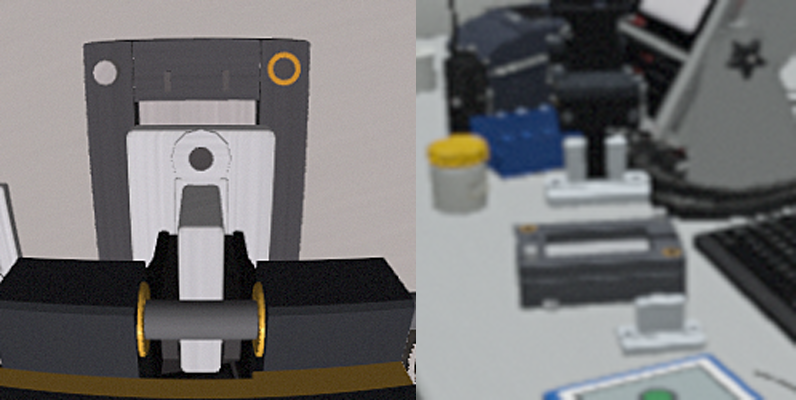

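The bracket is out and level, with 3.2 N on the wrist (0.33 kg). The mould is empty and the small bracket hasn't moved. Carrying to the window.

Emit:
play_rows(commands=[[[0, 0, 0.02], [0, 0, 0]], [[-0.001, -0.005, 0.045], [0, 0, 0.005]], [[-0.004, -0.02, 0.055], [0, 0, 0.025]], [[-0.01, -0.05, 0.055], [0, 0, 0.06]], [[-0.017, -0.09, 0.055], [0, 0, 0.1]], [[-0.025, -0.13, 0.055], [0, 0, 0.145]], [[-0.032, -0.17, 0.055], [0, 0, 0.19]], [[-0.04, -0.21, 0.055], [0, 0, 0.235]], [[-0.047, -0.25, 0.053], [0, 0, 0.28]], [[-0.053, -0.28, 0.051], [0, 0, 0.31]]])

```text
time_s: 7.22
position: [0.4579, -0.1594, 0.1866]
tcp_rot: [[-0.054, -0.0, -0.999], [0.999, 0.0, -0.054], [0.0, -1.0, 0.0]]
force: [0.4, 0.4, -1.0]
opening: 0.158
```

Emit:
play_rows(commands=[[[-0.003, -0.018, -0.002], [0, 0, 0.018]], [[-0.005, -0.026, -0.003], [0, 0, 0.026]], [[-0.005, -0.028, -0.003], [0, 0, 0.028]], [[-0.005, -0.028, -0.003], [0, 0, 0.028]], [[-0.005, -0.028, -0.003], [0, 0, 0.028]], [[-0.005, -0.028, -0.003], [0, 0, 0.028]]])

```text
time_s: 7.98
position: [0.4535, -0.1852, 0.1841]
tcp_rot: [[-0.083, 0.0, -0.997], [0.997, 0.0, -0.083], [0.0, -1.0, -0.0]]
force: [0.2, 0.4, -2.9]
opening: 0.158
```

```bash
python3 - <<'E'
from rig import *
from h import *
import pickle
s=read_state();c=capture("wrist");k=capture("side");pickle.dump((s,c,k),open("w4.pkl","wb"))
f=c["frame"];print(s["time_s"],s["position"],s["tcp_rot"].round(4).tolist(),s["force"],s["opening"])
print("yaw",np.degrees(np.arctan2(*s["tcp_rot"][[1,0],0]))-90)
a=cv2.resize(f[60:330,110:410,::-1],(444,400),interpolation=cv2.INTER_CUBIC)
b=cv2.resize(k["frame"][150:280,210:325,::-1],(354,400),interpolation=cv2.INTER_CUBIC)
cv2.imwrite("pics/w4.png",np.hstack([a,b]))
E
```

```text
7.975 [ 0.45353308 -0.18522979  0.18411701] [[-0.083, 0.0, -0.9965], [0.9965, 0.0001, -0.083], [0.0001, -1.0, -0.0]] [ 0.23092781  0.41563923 -2.86585008] 0.15838162702462869
yaw 4.761291009200647
```

View pics/w4.png

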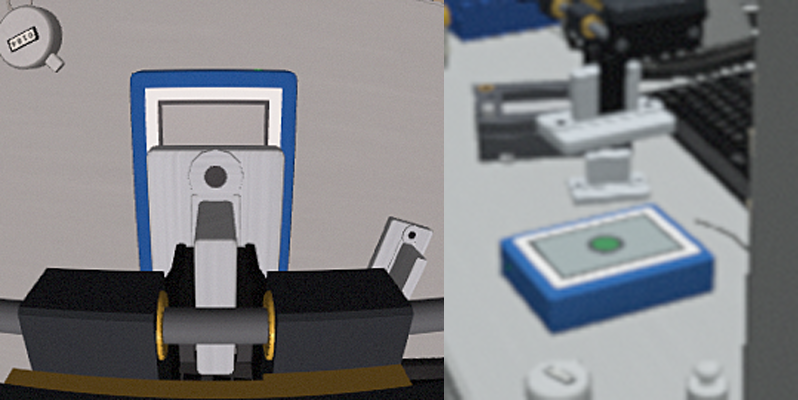

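The bracket hangs over the camera, lined up. The foot's near edge is at crop 148–283 and the white frame at 145–284. Numeric check of both by ray casting:

```bash
python3 - <<'E'
from h import *
import pickle
s,c,k=pickle.load(open("w4.pkl","rb"))
S=np.array([1.48,400/270]);o=[110,60]
y=np.array([np.cos(np.radians(4.8+90)),np.sin(np.radians(4.8+90))]);x=np.array([y[1],-y[0]]);W=np.array([.4537,-.186])
for n,q,z in(("frame near corners",[[145,88],[284,88]],.038),("foot near corners",[[148,148],[283,148]],.152),("rib top",[[195,239],[236,239],[234,374],[198,374]],.194)):
    P=wcast(c,s,np.array(q)/S+o,z)[:,:2];d=P-W
    print(n,"along",(d@x*1e3).round(1),"across",(d@y*1e3).round(1))
    if len(q)==4:print("mean along/across",d.mean(0)@x*1e3,d.mean(0)@y*1e3)
# side view: foot height/level from depth
Wd=world(k);m=(abs(Wd[...,2]-.152)<.02)&(np.hypot(Wd[...,0]-.4537,Wd[...,1]+.186)<.06)&(k["frame"].min(-1)>150)
p=Wd[m];t=p[abs(p[:,2]-.152)<.005];A=np.c_[t[:,:2],np.ones(len(t))];print(len(t),"foot-top z",np.median(t[:,2]),rect(t))
E
```

```text
frame near corners along [-64. -64.] across [-43.7  45.5]
foot near corners along [-48.1 -48.1] across [-25.  28.]
rib top along [-27.8 -27.8  27.4  27.4] across [-4.9  7.9  8.3 -5. ]
mean along/across -0.19617116988820008 1.5779477619598878
292 foot-top z 0.15227039733118475 [ 454.1 -189.8   96.    54.6    1.8]
```

All within 1–2 mm: along −0.2, across +1.6 (with the frame itself reading +0.9), foot top z 0.152, so the underside is at 0.138. I'll let it settle and hand in.

Emit:
play_rows(commands=[[[0, 0, 0], [0, 0, 0]], [[0, 0, 0], [0, 0, 0]], [[0, 0, 0], [0, 0, 0]], [[0, 0, 0], [0, 0, 0]]])

```text
time_s: 8.57
position: [0.4534, -0.1858, 0.1841]
tcp_rot: [[-0.082, 0.0, -0.997], [0.997, -0.0, -0.082], [-0.0, -1.0, -0.0]]
force: [0.0, -0.2, -2.2]
opening: 0.157
```

```bash
python3 -c "
from rig import *
s=read_state();print(s['time_s'],s['position'],s['force'],s['opening'],abs(s['qvel']).max());print(hand_in())"
```

```text
8.575 [ 0.45343391 -0.18582982  0.18405415] [ 0.01178249 -0.18138398 -2.18636937] 0.15693211056825773 0.07747680166152629
the job is handed in; nothing more can be done
None
```

I gripped the larger bracket by its rib and lifted it straight up out of the mould. It was handed in at 8.6 s, still held over the camera window.

- **Position:** It is centred to about 1–2 mm.
- **Alignment and level:** The tool's yaw is 4.7–4.8° against the window's 4.8°, and the tool points straight down.
- **Height:** The underside is about 100 mm above the glass. The side camera's depth puts the top of the foot at 0.152 m.
- **Grip:** The opening held steady at 13.7 mm on the 14 mm rib, with the arm practically still. After the lift the wrist force was about 3 N downward, which fits a bracket of 0.33 kg held by the gripper alone.

**Disagreements between readings:**
- The scene camera put the window 5–9 mm away from where the wrist and side cameras agreed. I used the wrist value.
- Side-camera depth of the held foot gave its centre about 4 mm off in y and its yaw 3° off. I put that down to its coarse depth and partial view.
- The last vertical force read 2.2 N instead of 3 N, with no change in grip or pose.

The pictures show the mould empty and the small bracket still in place. The arm stayed well away from the jar, tape roll and weight, but I did not measure their positions again at the end.

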